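Take the bar-handled stamp off the keyhole rack

TASK

The next job at the press needs the hand stamp with the bar-shaped wooden handle. Slide it along its keyhole slot in the steel rack to the slot's wide end, lift it out there, and stand it upright on the floor of the wooden tray. Leave the stamp with the round knob hanging where it is.

Things in the scene. Friction and masses are not known exactly. Their poses are not given: they have to be found in the camera images.
- bar_stamp: Hand stamp, 96 mm tall, about 0.25 kg. Origin: centre of its flat foot, z up. Steel shank 34 mm dia. to z = 46, cone to 52, neck 11 mm dia. to 66, then a dark wooden bar handle from 66 to 96 mm, 64 mm along x, 28 mm along y (grip across y). Hangs by the bar's underside on the rack's top, neck in the narrow slot, up to 8 mm of free lift; bar within 35 degrees of the rack's x axis.
- knob_stamp: Stamp of the same kind with a round wooden knob, 52 mm in diameter and 30 mm tall, in place of the bar; hangs in the neighbouring slot, same origin and heights. To be left alone.
- rack: Steel table fixed on the bench, 116 mm along x, 276 along y; origin centre of underside. Plate 6 mm thick, top at z = 90, walls only at the y ends. Keyholes at y = +85, 0, -85 mm (the last empty): wide end 42 mm dia. centred at x = -22 (robot's side), then a slot 18 mm wide in +x to a round end centred at x = 28, where the stamps hang within 6 mm. Shanks pass up only through the wide end.
- tray: Open wooden tray, 150 mm along x, 120 mm along y, 24 mm high, walls and floor 6 mm thick, fixed on the bench. Origin: centre of its underside; its inner floor is at z = 6 mm.

How it is judged:
By the outcome, as a careful person would: the job done as asked, in the order asked, and still so for the second after the job is handed in, with the robot touching nothing.
It also fails if it takes over 43 s, if anything falls off the work surface, if the arm or the gripper's body presses on something with over 40 N, if the wrist force passes 120 N, or if a joint passes its speed limit or range.

ROBOT

A 6-joint arm with a two-finger parallel gripper is mounted at the origin on a cart in front of the work surface, level with it; the furniture and walls round the work are solid. World frame = base frame: x ahead of the robot, y to its left, z up, the work surface at z = 0. Lengths are in m, angles in rad, forces in N, time in s.
With the tool pointing down it reaches from about 0.35 to 0.875 m from the base axis. Payload 4.2 kg.
Tool frame: the origin (TCP) lies at the very end of the fingers, on their centre line; the grasp point (between the pads) lies 19 mm behind it; z points along the fingers, y is the line along which they close (so a half turn about z gives the same grasp; the last joint's range is limited). The gripper opens to 87 mm and grips with 3 to 60 N. Pads are 19 mm wide; open, the fingers measure 117 mm over their backs; the gripper's body (75 mm by 190 mm) begins 51 mm behind the grasp point.
Start: joints at [-1.041, 0.385, 0.008, 0, -1.194, -0.259], TCP at [0.167, -0.602, 0.223] pointing down, gripper open.
Joint ranges: [-3.14, 3.14], [-1.21, 2.06], [-1.07, 1.41], [-3.16, 2.05], [-2.99, -0.16], [-3.1, 3.1]. Speed limits (rad/s): [2.79, 2.79, 3.14, 3.14, 3.14, 3.14].

INTERFACE

Orientations are given as a rotation vector (axis times angle).
In Python, from bench import r gives the robot as it stands.
- The arm moves only by the tool send_path, called after "Call:" as name(argument=value, ...) on one line, values as JSON. Schema: {"type":"object","properties":{"ticks":{"type":"string"},"grip_force":{"type":"number"},"only":{"type":"string"},"quiet":{"type":"boolean"},"lines":{"type":"string"}},"required":["ticks"],"additionalProperties":false}. ticks is a string of 1 to 8 rows, parted by a bar, with the numbers parted by spaces; each row has 7 numbers: the opening from 0.0 (shut) to 1.0 (fully open), then dx, dy, dz in m, then a rotation vector rx, ry, rz in rad; each row shifts and turns the commanded pose from where the row before left it, along the tool's axes as they then stand; what a row does not reach is not made up. A row lasts 1/10 s, in which the tool goes at most 0.05 m and 0.15 rad, less where a joint would pass 70% of its speed; a pose out of reach is approached as far as the arm can. The fingers move at their own pace and stop on an object; grip_force is the grip in N (left out, the last holds). Time passes only in rows, so rows that do not move let the fingers close. The tool returns the time, the measured TCP pose, the force, the opening and the grip force at its end. only (a regular expression) keeps the lines of the reply that match it, lines (a string "A,B") keeps lines A to B, and quiet returns only ok. Input that does not fit is refused with a message, and nothing moves.
- r.get_state(): the state, without advancing time (a new reading comes with each control period).
- r.camera(name): name is "scene" or "top" or "wrist"; returns the picture (480x640x3 uint8, red, green, blue); there is no depth.
- r.get_calibration(name): a dict with "fx", "fy", "cx", "cy" (pixels), "R" (3x3) and "t" (3): a world point X has camera coordinates R X + t. Camera axes: x right, y down, z forward; pixel columns grow to the right and rows downward; lengths in m; the calibration is good to about 2 mm. The wrist camera is an equidistant fisheye: a pixel r from the principal point sees the ray r / f radians off the axis. A picture is of the moment at which its call begins: read the wrist's pose just before it. get_calibration takes no time and is no camera call; for the wrist camera it gives the pose at the moment of the call.
- r.job_done(): hands the job in; it is judged then, once.
The state is a dict: "clock": time; "joints": joint angles; "qvel": joint speeds; "joint_efforts": joint torques, N m; "position": TCP position; "tool_rot": TCP orientation; "force": force on the tool from outside, world axes, zero at the start; "torque": the same for the moment, N m; "opening": opening from 0.0 (shut) to 1.0 (fully open); "finger_force": force on a finger pad.
Only numpy, scipy, OpenCV 4.12 (cv2) and the standard library are available. Lean on these libraries where they do the work, as an engineer would, in place of code of your own. Each camera call takes 0.05 s, during which the arm holds its last target. There are 200 camera calls.

## Working session

There is one attempt and no reset: what is moved stays moved. The work goes in short steps, Python scripts to look and compute and a tool call to move; the robot and the scene stay as the last step left them, time stands still between calls to the robot, and variables do not carry over. Pictures are saved under pics/ and viewed, at most 10 in all, crops included, and the job is handed in when it is done.

```bash
ls; mkdir -p pics
```

Run:
```python
from bench import r
import cv2
for n in ["scene","top"]:
    im=r.camera(n); cv2.imwrite(f"pics/{n}0.png",im[:,:,::-1])
    c=r.get_calibration(n); print(n,c)
print(r.get_state())
```

```text
bench.py
pics
scene {'fx': 534.0254373885078, 'fy': 534.0254373885078, 'cx': 318.3103964794939, 'cy': 239.75686795067386, 'R': array([[-0.86467338, -0.50194814,  0.01969808],
       [-0.33712204,  0.55077431, -0.76354201],
       [ 0.37240929, -0.66685511, -0.64545766]]), 't': array([0.41744103, 0.18708364, 0.76347281])}
top {'fx': 438.58200259481544, 'fy': 438.58200259481544, 'cx': 320.8955243225435, 'cy': 237.97136861435044, 'R': array([[ 0.00538276, -0.99959542,  0.02792897],
       [-0.99259901, -0.00872932, -0.12112393],
       [ 0.12131873, -0.02707029, -0.99224441]]), 't': array([0.00216145, 0.48276616, 0.91936453])}
{'clock': 0.1, 'joints': array([-1.04138536e+00,  3.85475719e-01,  6.76642332e-03, -4.60084736e-04,
       -1.19401695e+00, -2.58571911e-01]), 'qvel': array([ 0.00017325, -0.00378749,  0.00281028,  0.00258017,  0.00094453,
       -0.00099942]), 'joint_efforts': array([-2.18528562e-04, -3.91688991e+01,  1.87937236e+01,  4.23192590e+00,
        1.34800115e-02, -7.56360282e-05]), 'position': array([ 0.1670707 , -0.60168974,  0.2215692 ]), 'tool_rot': array([ 4.23822902e-01, -3.11252238e+00, -3.05678275e-03]), 'force': array([ 0.27663097,  0.5484655 , -0.83453632]), 'torque': array([0.02697099, 0.00174644, 0.04474779]), 'finger_force': 0.0, 'opening': 1.0022356448826732}
```

View pics/top0.png

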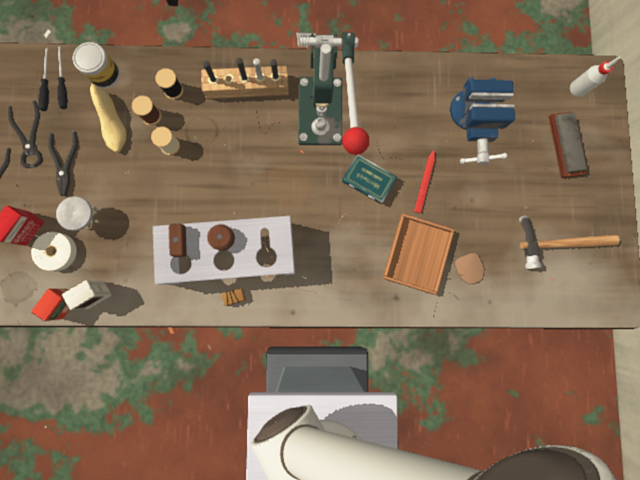

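View pics/scene0.png

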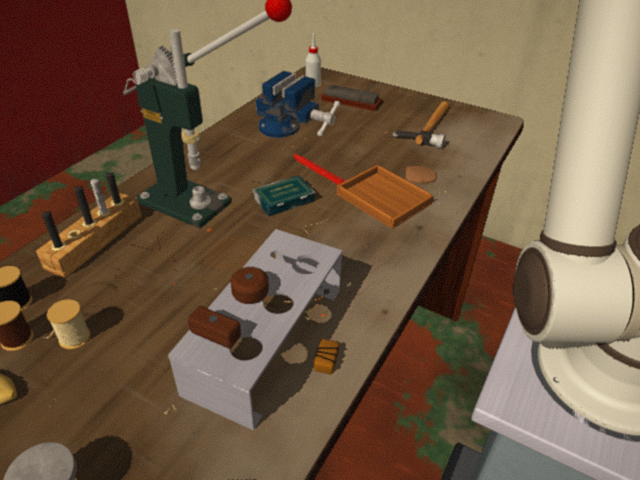

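Top view: rack corners near (153,227), (291,217), (294,275) and (157,283), with the bar at (177,240), the knob at (221,237) and the tray at (420,254). The scene view shows the same layout, with the bar roughly along the rack's x axis. Next I'll measure.

Create h.py:
```python
from bench import r
import cv2, numpy as np
def cast(c,uv,z):
    uv=np.atleast_2d(np.asarray(uv,float)); d=np.c_[(uv[:,0]-c['cx'])/c['fx'],(uv[:,1]-c['cy'])/c['fy'],np.ones(len(uv))]@c['R']
    o=-c['R'].T@c['t']; return (o+d*((z-o[2])/d[:,2])[:,None])[:,:2]
def rect(p):
    (c,(w,h),a)=cv2.minAreaRect((p*1000).astype(np.float32)); 
    if w<h: w,h,a=h,w,a+90
    return np.round(c,1),round(w,1),round(h,1),round((a+90)%180-90,1)
def big(m,box):
    k=np.zeros_like(m); x0,y0,x1,y1=box; k[y0:y1,x0:x1]=m[y0:y1,x0:x1]
    cs,_=cv2.findContours(k,cv2.RETR_EXTERNAL,cv2.CHAIN_APPROX_NONE); return max(cs,key=cv2.contourArea)[:,0,:].astype(float)
```

Run:
```python
from h import *
im=cv2.imread('pics/top0.png'); hsv=cv2.cvtColor(im,cv2.COLOR_BGR2HSV); c=r.get_calibration('top')
print('hsv plate,bar,knob,tray,bench',[hsv[y,x].tolist() for x,y in[(200,260),(177,236),(221,237),(420,254),(350,230)]])
pl=cv2.inRange(hsv,(100,0,130),(180,60,255)); print('rack',rect(cast(c,big(pl,(140,205,305,295)),.09)))
br=cv2.inRange(hsv,(0,90,30),(14,255,170))
b=big(br,(160,215,195,262)); print('bar',rect(cast(c,b,.12)),b.min(0),b.max(0))
b=big(br,(203,215,240,255)); print('knob',rect(cast(c,b,.12)))
tr=cv2.inRange(hsv,(5,110,110),(18,255,255)); b=big(tr,(375,205,465,302)); print('tray',rect(cast(c,b,.024)))
c=r.get_calibration('scene')
im=cv2.imread('pics/scene0.png'); hsv=cv2.cvtColor(im,cv2.COLOR_BGR2HSV)
tr=cv2.inRange(hsv,(5,110,110),(18,255,255)); b=big(tr,(325,155,440,230)); print('tray sc',rect(cast(c,b,.024)))
pl=cv2.inRange(hsv,(100,0,130),(180,60,255));b=big(pl,(165,225,350,425));print(len(b),b.min(0),b.max(0))
print('scene corners rack', cast(c,[(277,231),(341,249),(253,391),(173,355)],.09))
print('top corners rack', cast(r.get_calibration('top'),[(153,227),(291,217),(294,275),(157,283)],.09))
```

```text
hsv plate,bar,knob,tray,bench [[7, 11, 205], [11, 146, 119], [12, 39, 111], [13, 144, 181], [17, 76, 147]]
rack (array([389. , 280.3]), 0.0, 0.0, 0.0)
bar (array([466.1, 286.2]), 65.8, 30.1, 4.9) [169. 223.] [185. 256.]
knob (array([470.9, 203.2]), 49.2, 48.3, 1.7)
tray (array([ 452.5, -207.3]), 151.7, 124.2, -17.1)
tray sc (array([ 433.6, -211.1]), 227.2, 209.8, 48.0)
1 [248. 424.] [248. 424.]
scene corners rack [[0.51648012 0.07600639]
 [0.40915207 0.06120339]
 [0.37769397 0.33607514]
 [0.49218037 0.34452678]]
top corners rack [[0.49454872 0.34463316]
 [0.51770642 0.06822509]
 [0.4002563  0.06063382]
 [0.38273915 0.33106157]]
```

Run:
```python
import cv2,numpy as np
a=cv2.imread('pics/top0.png')[205:300,140:305];b=cv2.imread('pics/scene0.png')[225:385,165:350]
a=cv2.resize(a,None,fx=4,fy=4,interpolation=2)[:380,:660]; b=cv2.resize(b,None,fx=1.35,fy=1.35)
o=np.zeros((600,660,3),np.uint8);o[:380]=a;o[380:380+216,:249]=b[:216,:249]
cv2.imwrite('pics/crop1.png',o)
```

```text
(no output)
```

View pics/crop1.png

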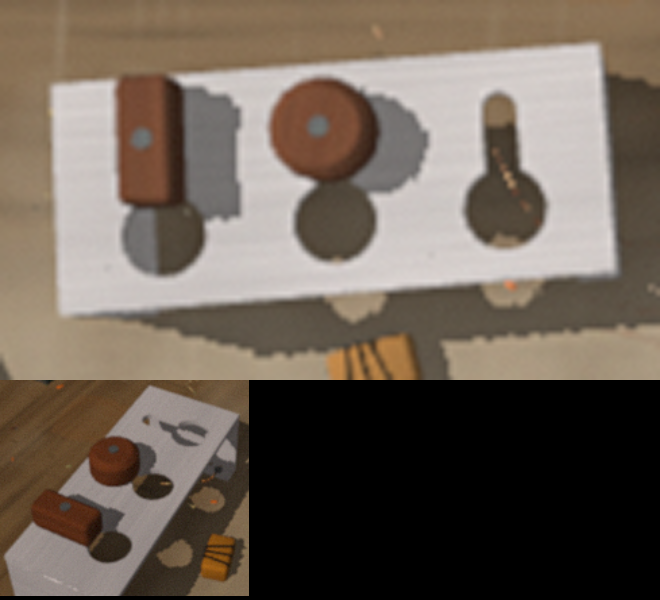

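The crop shows the bar centred at crop (148,140), its wide end at (163,238), and clear edges on the rack plate. The stamp needs a slide towards the robot of about 50 mm. I'll refine the rack pose with a brightness mask and the hole centres.

Run:
```python
from h import *
R={}
for n,box in (('top',(140,205,305,295)),('scene',(165,222,350,428))):
    im=cv2.imread(f'pics/{n}0.png'); hsv=cv2.cvtColor(im,cv2.COLOR_BGR2HSV); c=r.get_calibration(n)
    m=cv2.inRange(hsv,(0,0,165),(180,35,255)); b=big(m,box)
    print(n,'rack',rect(cast(c,b,.09)))
    br=cv2.inRange(hsv,(0,90,30),(14,255,170))
    if n=='top':
        # holes: dark in plate, right of bar
        for nm,bx in(('h1',(168,252,193,276)),('h2',(212,248,236,273)),('h3',(254,224,280,270))):
            k=255-cv2.inRange(hsv,(0,0,165),(180,35,255)); q=cast(c,big(k,bx),.09)*1000
            (x,y),rad=cv2.minEnclosingCircle(q.astype(np.float32)); print(nm,x,y,rad,rect(q/1000))
        # dot on tops: grey disc
    for nm,bx in ((('bardot',(168,228,184,252)),('knobdot',(212,228,230,246))) if n=='top' else (('bardot',(195,300,235,332)),('knobdot',(235,265,262,290)))):
        g=cv2.inRange(hsv,(0,0,60),(180,75,255)); q=big(g,bx); uv=q.mean(0); print(nm,uv,len(q),cast(c,uv,.12)*1000)
```

```text
top rack (array([451.2, 204.2]), 276.1, 116.7, -85.0)
h1 429.04107666015625 287.53265380859375 27.596481323242188 (array([423.7, 287.3]), 46.0, 41.9, -89.5)
h2 436.510498046875 201.37501525878906 27.651859283447266 (array([431.3, 201.2]), 44.1, 44.0, 0.5)
h3 456.1677551269531 118.08026885986328 38.953392028808594 (array([456.2, 117.6]), 76.9, 40.0, 1.0)
bardot [174.84615385 239.15384615] 13 [[466.85810332 290.88344624]]
knobdot [219. 236.] 12 [[473.76871119 206.13583615]]
scene rack (array([443.3, 345.4]), 16.2, 2.7, 6.7)
bardot [223.93055556 307.45833333] 72 [[467.98806675 269.74916275]]
knobdot [252.65853659 265.97560976] 41 [[481.85619961 187.61661916]]
```

Create go.py:
```python
import sys; from h import *; from scipy.spatial.transform import Rotation as Ro
# usage: go.py x y z [closing-axis angle deg]: remaining displacement in tool axes
s=r.get_state(); R=Ro.from_rotvec(s['tool_rot']).as_matrix(); T=np.array(list(map(float,sys.argv[1:4])))
a=np.radians(float(sys.argv[4]) if len(sys.argv)>4 else 95); y=np.array([np.cos(a),np.sin(a),0]); z=np.array([0,0,-1.]); Rt=np.c_[np.cross(y,z),y,z]
print('t',s['clock'],'d_tool mm',np.round(R.T@(T-s['position'])*1e3,1),'rot_tool',np.round(Ro.from_matrix(R.T@Rt).as_rotvec(),3),'F',np.round(s['force'],1),'open',round(s['opening'],2),'j',np.round(s['joints'],2))
```

```text
(no output)
```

Call:
send_path(ticks="0.6 0 0 0 0 0 0.092 | 0.6 0 0 0 0 0 0.092 | 0.6 -0.03 0.037 0 0 0 0 | 0.6 -0.03 0.037 0 0 0 0 | 0.6 -0.03 0.037 0 0 0 0 | 0.6 -0.03 0.037 0 0 0 0 | 0.6 -0.03 0.037 0 0 0 0 | 0.6 -0.03 0.037 0 0 0 0")

```text
clock: 0.9
position: [0.3278, -0.3636, 0.2223]
tool_rot: [0.136, -3.138, -0.001]
force: [0.5, 1.0, 0.7]
opening: 0.602
finger_force: 0.0
```

```bash
python3 go.py 0.467 0.291 0.2
```

```text
t 0.9 d_tool mm [-195.3  640.1   22.5] rot_tool [ 0.    -0.    -0.001] F [0.5 1.  0.7] open 0.6 j [-0.5   0.15 -0.31 -0.   -1.1  -0.98]
```

Call:
send_path(ticks="0.6 -0.02 0.045 0 0 0 0 | 0.6 -0.02 0.045 0 0 0 0 | 0.6 -0.02 0.045 0 0 0 0 | 0.6 -0.02 0.045 0 0 0 0 | 0.6 -0.015 0.047 0 0 0 0 | 0.6 -0.015 0.047 0 0 0 0 | 0.6 -0.015 0.047 0 0 0 0 | 0.6 -0.015 0.047 0 0 0 0")

```text
clock: 1.7
position: [0.4346, 0.0154, 0.2226]
tool_rot: [-0.137, 3.138, 0.0]
force: [1.3, -0.7, 0.6]
opening: 0.597
finger_force: 0.0
```

Call:
send_path(ticks="0.6 -0.015 0.047 0 0 0 0 | 0.6 -0.015 0.047 0 0 0 0 | 0.6 -0.015 0.047 0 0 0 0 | 0.6 -0.01 0.047 0 0 0 0 | 0.6 0 0.04 0 0 0 0 | 0.6 0 0 0 0 0 0 | 0.6 0 0 0 0 0 0")

```text
clock: 2.4
position: [0.4693, 0.2458, 0.2217]
tool_rot: [0.139, -3.137, 0.002]
force: [0.3, 0.2, 0.6]
opening: 0.602
finger_force: 0.0
```

```bash
python3 go.py 0.467 0.291 0.2
```

Run:
```python
from h import *
c=r.get_calibration('wrist'); im=r.camera('wrist'); cv2.imwrite('pics/w1.png',im[:,:,::-1]); print(c)
```

```text
t 2.4 d_tool mm [-1.7 45.2 21.7] rot_tool [-0.001 -0.002  0.001] F [0.3 0.2 0.6] open 0.6 j [ 0.79  0.22 -0.22 -0.   -1.12 -2.27]
{'fx': 371.64829954431775, 'fy': 371.64829954431775, 'cx': 318.72827707508185, 'cy': 235.37625138746503, 'R': array([[-8.79650577e-02,  9.96123181e-01, -8.70332193e-04],
       [ 9.61463211e-01,  8.51327342e-02,  2.61420948e-01],
       [ 2.60481560e-01,  2.21591164e-02, -9.65224498e-01]]), 't': array([-0.20424164, -0.50435812,  0.26265231])}
```

View pics/w1.png

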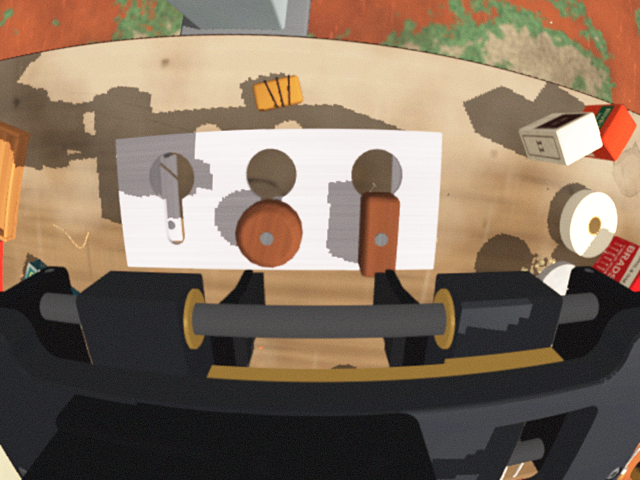

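The wrist view shows the bar's dot at (380,240), its wide end at (376,174), the middle wide end at (271,174) and the knob's dot at (267,239). I'll turn these into world points.

Add to h.py:
```python
def castf(c,uv,z):
    uv=np.atleast_2d(np.asarray(uv,float)); p=(uv-[c['cx'],c['cy']])/c['fx']; th=np.linalg.norm(p,axis=1); 
    d=np.c_[p*(np.sin(th)/th)[:,None],np.cos(th)]@c['R']; o=-c['R'].T@c['t']; return (o+d*((z-o[2])/d[:,2])[:,None])[:,:2]
```

Run:
```python
from h import *
im=cv2.imread('pics/w1.png'); hsv=cv2.cvtColor(im,cv2.COLOR_BGR2HSV); c=r.get_calibration('wrist')
br=cv2.inRange(hsv,(0,90,30),(14,255,190)); 
g=cv2.inRange(hsv,(0,0,60),(180,85,255))
for nm,bx in(('bardot',(370,228,392,252)),('knobdot',(256,228,280,252))): 
    q=big(g,bx); M=q.mean(0); print(nm,M,len(q),castf(c,M,.12)*1e3)
q=castf(c,big(br,(352,180,408,275)),.12); print('bar',rect(q))
pl=cv2.inRange(hsv,(0,0,165),(180,45,255)); k=255-pl
h2=castf(c,big(k,(240,142,302,199)),.09); print('h2',rect(h2),cv2.minEnclosingCircle((h2*1e3).astype(np.float32)))
print('plate corners',castf(c,[(117,140),(441,132),(435,269),(127,267)],.09)*1e3)
h1=castf(c,[(352,174),(376,150),(402,174)],.09)*1e3; print('h1',h1)
```

```text
bardot [380.83783784 239.16216216] 37 [[469.1959036  292.40896534]]
knobdot [266.44444444 238.33333333] 36 [[475.98027559 207.12460033]]
bar (array([463.9, 289.9]), 67.6, 30.1, 5.7)
h2 (array([431. , 200.8]), 45.2, 39.7, -85.7) ((435.9287414550781, 199.8883056640625), 26.103796005249023)
plate corners [[407.96702733  64.08556379]
 [383.02705142 337.98127298]
 [499.97315309 350.62153052]
 [524.36140805  71.13592965]]
h1 [[425.60428544 268.52798794]
 [404.45761333 285.72996145]
 [421.36417513 309.09182762]]
```

Call:
send_path(ticks="0.6 -0.002 0.0455 0 0 0 0 | 0.6 0 0 0.04 0 0 0 | 0.6 0 0 0.04 0 0 0 | 0.6 0 0 0.03 0 0 0 | 0.6 0 0 0.01 0 0 0 | 0.6 0 0 0 0 0 0 | 0.6 0 0 0 0 0 0")

```text
clock: 3.15
position: [0.4691, 0.2909, 0.1042]
tool_rot: [-0.136, 3.136, 0.002]
force: [0.6, 0.2, 0.4]
opening: 0.6
finger_force: 0.0
```

```bash
python3 go.py 0.468 0.2915 0.094
```

```text
t 3.15 d_tool mm [ 1.   0.7 10.2] rot_tool [ 0.001  0.002 -0.001] F [0.6 0.2 0.4] open 0.6 j [ 0.85  0.38 -0.33  0.   -0.86 -2.33]
```

Now down the last 10 mm and grip.

Call:
send_path(ticks="0.6 0.001 0 0.01 0 0 0 | 0.6 0 0 0 0 0 0 | 0.2 0 0 0 0 0 0 | 0.2 0 0 0 0 0 0 | 0.2 0 0 0 0 0 0 | 0.2 0 0 0 0 0 0 | 0.2 0 0 0 0 0 0 | 0.2 0 0 0 0 0 0", grip_force=30)

```text
clock: 3.95
position: [0.4671, 0.291, 0.0928]
tool_rot: [-0.137, 3.138, 0.001]
force: [-1.1, 1.3, 0.2]
opening: 0.323
finger_force: 30.0
```

```bash
python3 go.py 0.468 0.2915 0.098
```

```text
t 3.95 d_tool mm [-1.   0.4 -5.2] rot_tool [ 0.001  0.001 -0.   ] F [-1.1  1.3  0.2] open 0.32 j [ 0.85  0.39 -0.35 -0.   -0.83 -2.34]
```

Call:
send_path(ticks="0.2 0 0 -0.004 0 0 0 | 0.2 0 0 0 0 0 0 | 0.2 0.01 0 0 0 0 0 | 0.2 0.01 0 0 0 0 0 | 0.2 0.01 0 0 0 0 0 | 0.2 0.01 0 0 0 0 0 | 0.2 0.005 0 0 0 0 0 | 0.2 0 0 0 0 0 0")

```text
clock: 4.75
position: [0.4213, 0.2867, 0.0968]
tool_rot: [0.138, -3.139, -0.0]
force: [0.2, -0.5, -4.0]
opening: 0.323
finger_force: 30.0
```

Call:
send_path(ticks="0.2 0 0 0 0 0 0 | 0.2 0 0 0 0 0 0")

```text
clock: 4.95
position: [0.4224, 0.287, 0.0966]
tool_rot: [-0.136, 3.138, 0.001]
force: [-0.2, -0.5, -3.1]
opening: 0.318
finger_force: 30.0
```

```bash
python3 go.py 0.4225 0.287 0.098
```

Run:
```python
from h import *
c=r.get_calibration('wrist'); im=r.camera('wrist')[:,:,::-1]; t=r.camera('top')[:,:,::-1]; s=r.camera('scene')[:,:,::-1]
cv2.imwrite('pics/w2f.png',im); cv2.imwrite('pics/t2f.png',t); cv2.imwrite('pics/s2f.png',s)
o=np.zeros((600,800,3),np.uint8); o[:400,:800]=cv2.resize(im[60:260,200:600],None,fx=2,fy=2); 
o[400:600,:264]=cv2.resize(t[215:290,145:244],(264,200)); o[400:600,270:520]=cv2.resize(s[280:380,170:295],(250,200)); cv2.imwrite('pics/c2.png',o)
```

```text
t 4.95 d_tool mm [-0.1 -0.  -1.4] rot_tool [ 0.     0.    -0.001] F [-0.2 -0.5 -3.1] open 0.32 j [ 0.92  0.33 -0.44  0.   -0.8  -2.4 ]
```

View pics/c2.png

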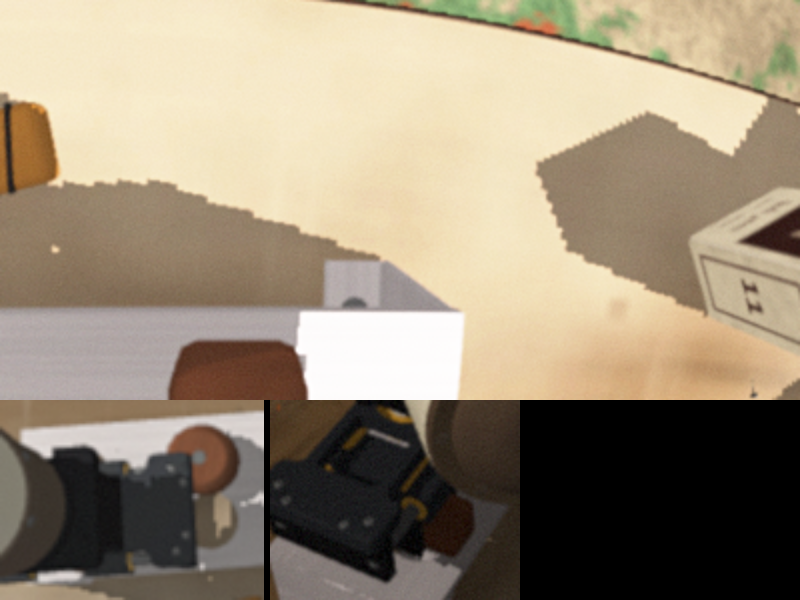

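The bar is held and has been slid to where the wide end should be. The force matches its weight, with no sideways contact. I'll lift gently and watch the force.

Call:
send_path(ticks="0.2 0 0 -0.004 0 0 0 | 0.2 0 0 -0.004 0 0 0 | 0.2 0 0 -0.004 0 0 0 | 0.2 0 0 0 0 0 0")

```text
clock: 5.5
position: [0.4225, 0.2872, 0.1094]
tool_rot: [-0.136, 3.137, 0.002]
force: [0.1, 0.4, -3.2]
opening: 0.32
finger_force: 30.0
```

```bash
python3 go.py 0.4225 0.287 0.11
```

```text
t 5.5 d_tool mm [ 0.1 -0.2 -0.6] rot_tool [ 0.001  0.001 -0.   ] F [ 0.1  0.4 -3.2] open 0.32 j [ 0.92  0.31 -0.43  0.   -0.83 -2.4 ]
```

Call:
send_path(ticks="0.2 0 0 -0.01 0 0 0 | 0.2 0 0 -0.015 0 0 0 | 0.2 0 0 -0.015 0 0 0 | 0.2 0 0 -0.02 0 0 0 | 0.2 0 0 -0.02 0 0 0 | 0.2 0 0 -0.02 0 0 0 | 0.2 0 0 -0.015 0 0 0 | 0.2 0 0 0 0 0 0")

```text
clock: 6.3
position: [0.4231, 0.2877, 0.2265]
tool_rot: [-0.137, 3.134, 0.006]
force: [-0.2, -0.0, -3.1]
opening: 0.32
finger_force: 30.0
```

```bash
python3 go.py 0.4535 -0.206 0.225
```

Run:
```python
from h import *
c=r.get_calibration('top'); im=r.camera('top')[:,:,::-1]; cv2.imwrite('pics/t3.png',im); s=r.camera('scene')[:,:,::-1]; cv2.imwrite('pics/s3.png',s)
cv2.imwrite('pics/s3c.png',cv2.resize(s[150:400,120:380],None,fx=2,fy=2))
```

```text
t 6.3 d_tool mm [  12.7 -494.5   -0.5] rot_tool [ 0.004  0.005 -0.   ] F [-0.2 -0.  -3.1] open 0.32 j [ 0.92  0.19 -0.26  0.   -1.12 -2.4 ]
```

View pics/s3c.png

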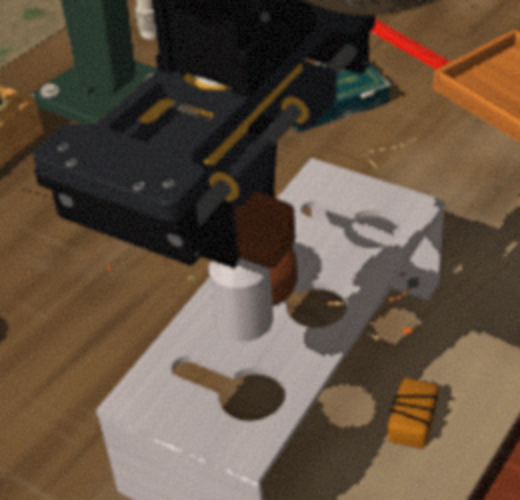

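The stamp is out of the rack, its shank clear at crop (243,300), and the knob still hangs. Moving to the tray.

Call:
send_path(ticks="0.2 0.001 -0.02 0 0 0 0 | 0.2 0.001 -0.04 0 0 0 0 | 0.2 0.001 -0.045 0 0 0 0 | 0.2 0.001 -0.045 0 0 0 0 | 0.2 0.001 -0.045 0 0 0 0 | 0.2 0.001 -0.045 0 0 0 0 | 0.2 0.001 -0.045 0 0 0 0 | 0.2 0.001 -0.045 0 0 0 0")

```text
clock: 7.2
position: [0.4412, -0.0451, 0.2227]
tool_rot: [0.136, -3.137, 0.0]
force: [1.2, 0.1, -3.3]
opening: 0.317
finger_force: 30.0
```

Call:
send_path(ticks="0.2 0.001 -0.045 0 0 0 0 | 0.2 0.001 -0.045 0 0 0 0 | 0.2 0.001 -0.04 0 0 0 0 | 0.2 0.001 -0.025 0 0 0 0 | 0.2 0.001 -0.01 0 0 0 0 | 0.2 0 0 0 0 0 0 | 0.2 0 0 0 0 0 0")

```text
clock: 7.9
position: [0.4513, -0.2071, 0.2229]
tool_rot: [0.136, -3.137, -0.001]
force: [-0.5, 0.8, -3.5]
opening: 0.323
finger_force: 30.0
```

```bash
python3 go.py 0.4535 -0.206 0.075
```

Run:
```python
from h import *
im=r.camera('wrist')[:,:,::-1]; cv2.imwrite('pics/w4.png',im); c=r.get_calibration('wrist')
hsv=cv2.cvtColor(im,cv2.COLOR_BGR2HSV)
```

```text
t 7.9 d_tool mm [ -2.5   0.8 147.9] rot_tool [ 0.001 -0.001 -0.001] F [-0.5  0.8 -3.5] open 0.32 j [-0.1   0.17 -0.3  -0.   -1.11 -1.38]
```

View pics/w4.png

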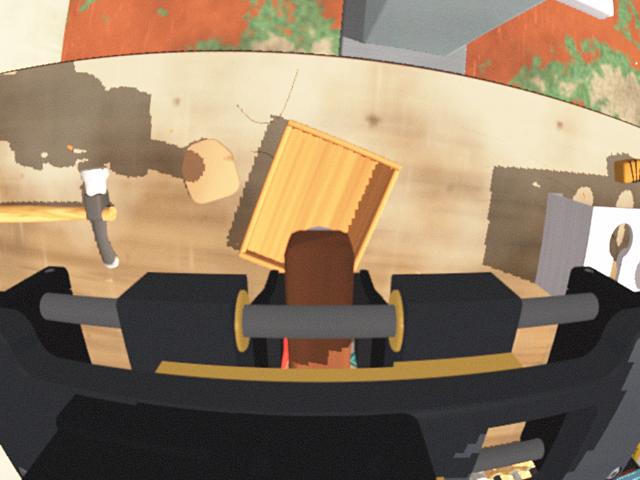

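The stamp is over the tray, whose corners are at (289,122), (400,165) and (241,252). Lowering.

Call:
send_path(ticks="0.2 -0.001 0 0.02 0 0 0 | 0.2 -0.001 0 0.03 0 0 0 | 0.2 0 0 0.03 0 0 0 | 0.2 0 0 0.03 0 0 0 | 0.2 0 0 0.02 0 0 0 | 0.2 0 0 0.01 0 0 0 | 0.2 0 0 0 0 0 0 | 0.2 0 0 0 0 0 0")

```text
clock: 8.75
position: [0.4551, -0.2071, 0.0845]
tool_rot: [-0.138, 3.137, -0.001]
force: [-0.2, -0.3, -2.4]
opening: 0.323
finger_force: 30.0
```

Call:
send_path(ticks="0.2 0 0 0.003 0 0 0 | 0.2 0 0 0.002 0 0 0 | 0.2 0 0 0 0 0 0 | 0.2 0 0 0 0 0 0")

```text
clock: 9.15
position: [0.4542, -0.2074, 0.0788]
tool_rot: [-0.136, 3.138, -0.0]
force: [0.2, 0.3, -3.5]
opening: 0.318
finger_force: 30.0
```

```bash
python3 go.py 0.4535 -0.206 0.0748
```

```text
t 9.15 d_tool mm [0.5 1.5 4. ] rot_tool [-0.     0.001 -0.001] F [ 0.2  0.3 -3.5] open 0.32 j [-0.1   0.33 -0.49  0.   -0.75 -1.38]
```

Call:
send_path(ticks="0.2 0 0 0.002 0 0 0 | 0.2 0 0 0 0 0 0 | 0.2 0 0 0.001 0 0 0 | 0.2 0 0 0 0 0 0")

```text
clock: 9.55
position: [0.4539, -0.2074, 0.0754]
tool_rot: [0.136, -3.138, -0.0]
force: [0.3, -0.2, -2.6]
opening: 0.322
finger_force: 30.0
```

Call:
send_path(ticks="0.2 0 0 0.001 0 0 0 | 0.2 0 0 0 0 0 0 | 0.2 0 0 0 0 0 0")

```text
clock: 9.85
position: [0.4543, -0.2074, 0.0748]
tool_rot: [-0.137, 3.138, -0.0]
force: [0.2, 0.6, -0.9]
opening: 0.317
finger_force: 30.0
```

Call:
send_path(ticks="0.2 0 0 0.0005 0 0 0 | 0.2 0 0 0 0 0 0 | 0.2 0 0 0 0 0 0")

```text
clock: 10.15
position: [0.4543, -0.2075, 0.0748]
tool_rot: [-0.137, 3.138, -0.001]
force: [-2.2, 1.3, 5.0]
opening: 0.323
finger_force: 30.0
```

Force has gone to +5 N, so the foot is on the floor. Releasing with a small opening, then retreating upwards.

Call:
send_path(ticks="0.36 0 0 0 0 0 0 | 0.42 0 0 0 0 0 0 | 0.55 0 0 0 0 0 0 | 0.6 0 0 0 0 0 0 | 0.6 0 0 0 0 0 0 | 0.6 0 0 -0.01 0 0 0 | 0.6 0 0 -0.02 0 0 0 | 0.6 0 0 -0.03 0 0 0")

```text
clock: 10.95
position: [0.453, -0.2072, 0.134]
tool_rot: [0.136, -3.135, -0.001]
force: [1.0, -0.2, 0.3]
opening: 0.601
finger_force: 0.0
```

Call:
send_path(ticks="0.6 0 0 -0.04 0 0 0 | 0.6 0 0 -0.04 0 0 0 | 0.6 0.03 -0.03 0 0 0 0 | 0.6 0.03 -0.03 0 0 0 0 | 0.6 0.02 -0.04 0 0 0 0 | 0.6 0 -0.04 0 0 0 0 | 0.6 0 -0.04 0 0 0 0 | 0.6 0 0 0 0 0 0")

```text
clock: 11.75
position: [0.39, -0.3974, 0.2142]
tool_rot: [-0.13, 3.139, -0.002]
force: [-0.0, 0.9, -0.1]
opening: 0.601
finger_force: 0.0
```

Run:
```python
from h import *
s=r.camera('scene')[:,:,::-1]; t=r.camera('top')[:,:,::-1]
o=np.zeros((600,800,3),np.uint8); o[:600,:480]=cv2.resize(s[120:420,170:450],(480,514))[:600] if 0 else cv2.resize(s[120:420,170:410+40],(480,600))
o[:200,480:800]=cv2.resize(t[195:305,380:556],(320,200)); o[220:420,480:800]=cv2.resize(t[200:300,140:300],(320,200)); cv2.imwrite('pics/end.png',o)
```

```text
(no output)
```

View pics/end.png

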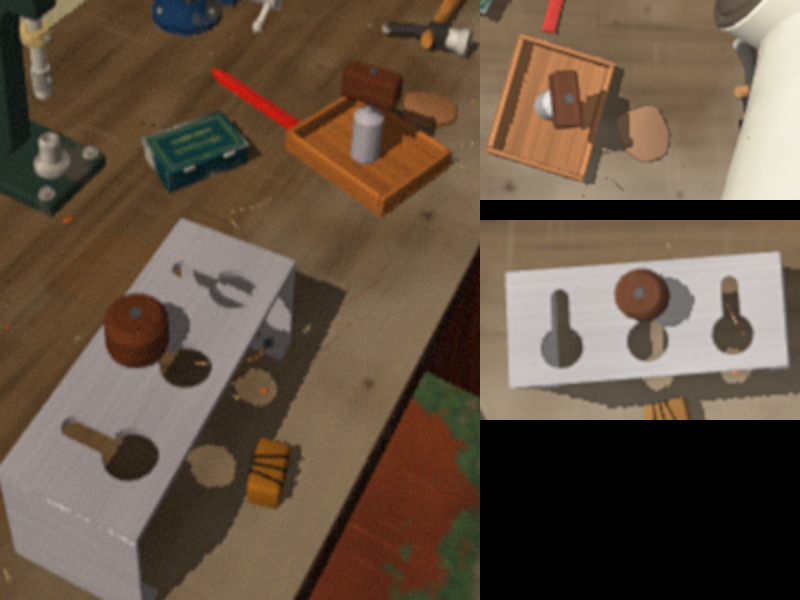

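The final picture shows the bar stamp standing upright in the tray (shank at (367,135)), the knob stamp still in its slot, and the gripper clear.

```bash
python3 -c "
from bench import r
print(r.job_done())"
```

```text
the job is handed in; nothing more can be done
None
```

The bar-handled stamp was slid to its slot's wide end, lifted out and stood upright on the tray floor; the knob stamp is still hanging in its slot, and the job was handed in at about 12 s, verdict not shown.

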